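# Right the fallen clay cartridge on the printer's loading pad

## Robot

A 7-joint arm with a two-finger parallel gripper is mounted at the origin on the work surface. World frame = base frame: x ahead of the robot, y to its left, z up, the work surface at z = 0. Lengths are in m, angles in degrees, forces in N, time in s.
With the tool pointing down it reaches from about 0.425 to 0.875 m from the base axis. Payload 4.7 kg.
Tool frame: the origin (TCP) lies on the centre line of the jaws, within the pads' length; the fingertips stand 8 mm ahead of it and the grasp point (between the pads) lies 11 mm behind it; z points along the fingers, y is the direction in which the jaws open and shut (so a half turn about z gives the same grasp; the last joint's range is limited). The gripper opens to 87 mm and grips with 3 to 60 N. Pads are 19 mm wide; open, the fingers measure 117 mm over their backs; the gripper's body (75 mm by 190 mm) begins 51 mm behind the grasp point.
Start: joints at [-73.218, 18.392, -4.016, 83.108, 1.295, 78.541, -3.26], TCP at [0.179, 0.625, 0.201] pointing down, gripper open.
Joint ranges: [-163.93, 163.93], [-17.29, 119.83], [-79.2, 71.16], [3.27, 140.29], [-89.18, 269.18], [5.43, 117.66], [-154.24, 154.24]. Speed limits (degrees/s): [147.25, 147.25, 180, 180, 180, 180, 180].

## Interface

Orientations are given as [roll, pitch, yaw] about the fixed x, y, z axes, in that order (R = Rz(yaw) Ry(pitch) Rx(roll)).
In Python, from cell import env gives the robot as it stands. The module is installed in compiled form; this text tells all that it offers.
- The arm moves only by the tool move_arm, never from a script. Its argument "steps" is a list of rows, each a list of 2 entries, a list of its own where there are three numbers: the shift along the tool's x, y, z in m, then the turn about the tool's z in rad. A call has 1 to 20 rows; each row is the pose to reach, as a shift and turn from the pose commanded when the call began, along the tool's axes at that moment; what a row does not reach only later rows make up. A row lasts 1/8 s, in which the tool goes at most 62.5 mm and 10.7 degrees, less where a joint would pass 70% of its speed; a pose out of reach is approached as far as the arm can. A call with a gripper value outside its range is refused whole. "hand" is the closure, from -1 (fully open) to 1 (shut), set as the call begins (left out, the last holds). The fingers move at their own pace and stop on an object; "squeeze" is the grip in N (left out, the last holds). Time passes only in rows, so rows that repeat a pose let the fingers close. It gives the time, the measured TCP pose, the force and the opening at its end, in the units of the state.
- env.get_obs(): the state, without advancing time (a new reading comes with each control period).
- env.read_camera(name): name is "scene" or "top"; returns (picture, depth): 420x560x3 uint8, red, green, blue; 420x560 float32, m along the optical axis (not along the pixel's ray), 0 where there is no reading.
- env.calibration(name): a dict with "intrinsics" (3x3 intrinsics, pixels), "position" and "orientation" of the camera in the world. Camera axes: x right, y up, looking along -z (the intrinsics and any distortion apply to the point x, -y, -z); pixel columns grow to the right and rows downward; lengths in m; the calibration is good to about 2 mm. A picture is of the moment at which its call begins. calibration takes no time and is no camera call.
- env.sign_off(): hands the job in, once; it reports no verdict.
Trained networks look in the newest picture that a camera, given by its name, has taken for a name from the list of things; names that differ only in an ending like _2 or _b are one class to them, and where a whole thing is asked for, a point or a joint stands for the part that bears it (a point fixed in the world has none). Each returns a list of dicts, best first, with "conf" (0 to 1); they miss things now and then, are a little off and sometimes report something else, mostly with a low value. They report only what shows in the picture. A call takes as long as a camera call. They do not tell look-alikes from the thing itself.
- env.cut_out(camera, query): "region" (420x560 bool, what is visible of it) and "uv" ([column, row] in pixels, amid what is visible of it).
The state is a dict: "time_s": time; "qpos": joint angles; "joint_velocities": joint speeds; "effort": joint torques, N m; "tool_pos": TCP position; "tool_rot": TCP orientation; "force": force on the tool from outside, world axes, zero at the start; "wrist_torque": the same for the moment, N m; "grip_width": finger opening in m.
Only numpy, scipy, OpenCV 4.12 (cv2) and the standard library are available. Lean on these libraries where they do the work, as an engineer would, in place of code of your own. Each camera call takes 0.05 s, during which the arm holds its last target. There are 200 camera calls.

## Task

The clay cartridge has toppled over on the bench, and the hand tamper has been left on the round pad where the cartridge belongs. First move the tamper, upright, onto the square cork mat; then pick up the cartridge and stand it upright on its six-sided foot, wholly on the round pad beneath the cross-beam, setting it down gently. Do not let the tamper fall over, do not bump the loading station's frame, and leave the jar, the pail and the wooden batten where they are.

Things in the scene. Friction and masses are not known exactly. Their poses are not given: they have to be found in the camera images.
- cartridge: Toppled clay cartridge, loose, 0.15-0.27 kg, 134 mm long, lying level, axis 27 mm over the bench, stem to the right (-y) and back (-x). Origin: centre of the foot's underside; z runs from foot to stem. Six-sided black foot 54 mm across flats (62 over corners), 14 mm thick; black barrel 54 mm in diameter to 82 mm with a thin white band; steel stem 26 mm in diameter from 82 to 134 mm.
- tamper: Hand tamper, loose, about 0.2 kg, 96 mm tall. Origin: centre of its underside; z up its handle. Steel disc 48 mm in diameter and 16 mm thick with a round wooden handle above it, 28 mm in diameter between 30 and 90 mm above the underside. It starts standing on the round pad.
- station: Fixed loading station. Origin on the bench under the pad's centre; z up, +x away from its open side (which faces the robot). Aluminium plate 12 mm thick, x -70 to 80, y -135 to 135 mm. Two steel posts 16 mm thick at x 32, y +-118 mm. Cross-beam along y over x 12 to 46 mm, underside 235 mm, top 260 mm above the bench: it blocks a gripper coming straight down on the pad.
- pad (a point): Centre of the top face of the round rubber pad (100 mm in diameter), 16 mm above the bench; axes as the station's.
- mat_top (a point): Centre of the top face of the square cork mat, fixed flat on the bench, 90 x 90 mm, 4 mm thick, on the side of the bench opposite the cartridge; x and y axes along its edges.
- jar: Closed clear jar with a white lid, 70 mm in diameter, 85 mm tall, loose bystander; origin at the centre of its underside.
- pail: White lidded pail, 104 mm in diameter, 90 mm tall, loose bystander; origin at the centre of its underside.
- batten: Light wooden batten, 130 x 28 x 22 mm (x, y, z), lying between the robot and the station, loose bystander; origin at the centre of its underside.
There are look-alikes about, which are no part of the job. What is shaped like the tamper but orange or purple is not meant. Of the things that look like the cartridge, the smallest one is meant.

How it is judged:
By the outcome, as a careful person would: the job done as asked, in the order asked, and still so for the second after the job is handed in, with the robot touching nothing.
It also fails if it takes over 64 s, if anything falls off the work surface, if the arm or the gripper's body presses on something with over 40 N, if the wrist force passes 120 N, or if a joint passes its speed limit or range.

## Working session

There is one attempt and no reset: what is moved stays moved. The work goes in short steps, Python scripts to look and compute and a tool call to move; the robot and the scene stay as the last step left them, time stands still between calls to the robot, and variables do not carry over. Pictures are saved under pics/ and viewed, about 8 in all and at most 12, crops included, and the job is handed in when it is done.

Besides the shell and the picture viewer there is one more tool, called after "Emit:" as name(argument=value, ...), one argument or row to a line, values as JSON. move_arm: Moves the arm, as the interface text tells. Its arguments: {"type":"object","properties":{"steps":{"type":"array"},"hand":{"type":"number"},"squeeze":{"type":"number"}},"required":["steps"]}

```bash
mkdir -p pics; cat > h.py <<'E'
import numpy as np, cv2
from cell import env
from scipy.spatial.transform import Rotation as R
def cam(n):
    c=env.calibration(n); return c
def rotm(o):
    o=np.array(o,float)
    return o if o.shape==(3,3) else R.from_euler('xyz',o,degrees=True).as_matrix()
def cloud(n,depth):
    c=env.calibration(n);K=np.array(c['intrinsics'])
    v,u=np.mgrid[:420,:560]
    x=(u-K[0,2])/K[0,0]*depth; y=(v-K[1,2])/K[1,1]*depth
    P=np.stack([x,-y,-depth],-1)
    W=P@rotm(c['orientation']).T+np.array(c['position'])
    W[depth==0]=np.nan
    return W
E
python3 - <<'E'
from h import *
ims=[]
for n in ['scene','top']:
    print(n,env.calibration(n))
    im,d=env.read_camera(n); np.savez(f'{n}.npz',im=im,d=d)
    cv2.imwrite(f'pics/{n}0.png',im[...,::-1])
    W=cloud(n,d)
    for q in ['cartridge','tamper','station','mat_top','jar','pail','batten']:
        for r in env.cut_out(n,q):
            P=W[r['region']];P=P[~np.isnan(P[:,0])]
            print(n,q,round(r['conf'],2),np.round(r['uv']),r['region'].sum(),np.round(np.median(P,0),3) if len(P) else '',np.round(np.percentile(P,[2,98],axis=0),3).tolist() if len(P) else '')
print(env.get_obs())
E
```

```text
scene {'intrinsics': array([[430.85311067,   0.        , 277.57509412],
       [  0.        , 430.85311067, 210.50808904],
       [  0.        ,   0.        ,   1.        ]]), 'position': array([1.16688317, 0.14614429, 0.80348375]), 'orientation': array([ 41.3554876 ,   0.73135246, 107.08533499])}
scene cartridge 0.97 [379. 176.] 1532 [0.343 0.155 0.052] [[0.298, 0.088, 0.018], [0.363, 0.247, 0.071]]
scene cartridge 0.74 [177. 186.] 920 [ 0.523 -0.328  0.041] [[0.492, -0.414, 0.003], [0.546, -0.286, 0.056]]
scene cartridge 0.64 [244. 161.] 1074 [ 0.401 -0.191  0.06 ] [[0.287, -0.228, 0.032], [0.45, -0.168, 0.071]]
scene tamper 0.87 [366. 330.] 760 [0.769 0.188 0.036] [[0.746, 0.168, 0.001], [0.782, 0.21, 0.098]]
scene tamper 0.81 [280. 254.] 607 [ 0.655 -0.016  0.056] [[0.632, -0.041, 0.018], [0.669, 0.002, 0.114]]
scene tamper 0.76 [258. 335.] 735 [ 0.833 -0.002  0.036] [[0.796, -0.026, 0.001], [0.847, 0.016, 0.098]]
scene station 0.95 [269. 252.] 10901 [ 0.686 -0.031  0.016] [[0.584, -0.164, 0.006], [0.741, 0.095, 0.262]]
scene mat_top 0.88 [450. 246.] 1286 [0.49  0.344 0.005] [[0.
[... 1765 characters left out ...]
04, 0.027]]
{'time_s': 0.8, 'qpos': array([-73.21828477,  18.39157539,  -4.01773001,  83.10870631,
         1.2948841 ,  78.54179755,  -3.2594616 ]), 'joint_velocities': array([ 0.05123948,  0.03845888,  0.00459053, -0.02522725, -0.01248961,
        0.10451938, -0.0928562 ]), 'effort': array([-3.11986823e-04, -4.91041625e+01, -4.02882267e-01, -3.12752795e+01,
       -6.37042243e-02,  3.34757008e-02,  2.90127286e-05]), 'tool_pos': array([0.17889258, 0.62490451, 0.20078056]), 'tool_rot': array([1.79996942e+02, 2.21893299e-03, 1.64029169e+02]), 'force': array([-0.22468318,  0.12516176, -0.77100455]), 'wrist_torque': array([0.00550211, 0.01834907, 0.06330145]), 'grip_width': 0.08709653894855285}
```

```bash
ls pics
```

```text
scene0.png
top0.png
```

View pics/scene0.png

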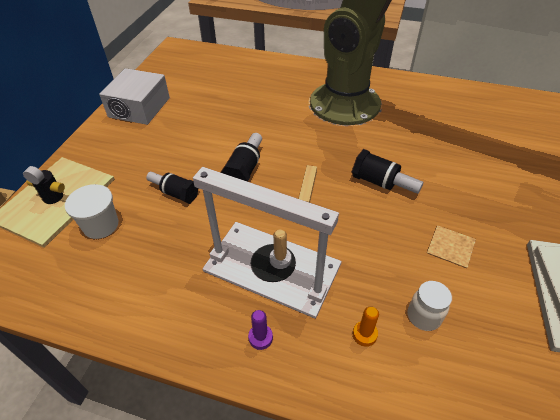

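View pics/top0.png

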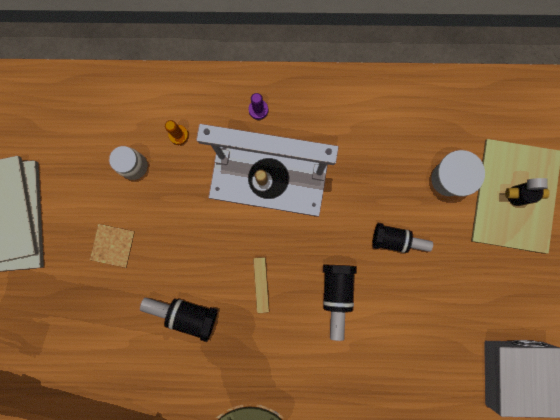

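The target cartridge is the smallest one, at about (395,238) in top and (177,186) in scene. The wooden tamper stands on the black pad at (262,178) in top, under the beam. The mat is at (112,245). Next I'll get exact poses.

```bash
cat > m.py <<'E'
from h import *
from scipy.optimize import least_squares
D={n:np.load(f'{n}.npz') for n in ['scene','top']}
for n in D:
    im,d=D[n]['im'].astype(int),D[n]['d']; W=cloud(n,d); X,Y,Z=W[...,0],W[...,1],W[...,2]
    # tamper handle
    m=(abs(X-.645)<.04)&(abs(Y+.02)<.04)&(Z>.055)&(Z<.1)
    P=W[m]; f=least_squares(lambda p:np.hypot(P[:,0]-p[0],P[:,1]-p[1])-.014,P[:,:2].mean(0)+[-.0,0],loss='soft_l1',f_scale=.002)
    print(n,'handle',f.x,m.sum(),np.abs(f.fun).mean(), 'ztop',np.nanmax(Z[(abs(X-.645)<.04)&(abs(Y+.02)<.04)&(Z<.13)]))
    # pad: dark at z~.016
    m=(abs(X-.65)<.08)&(abs(Y+.03)<.09)&(abs(Z-.016)<.006)&(im.sum(-1)<150)
    m=cv2.morphologyEx(m.astype(np.uint8),cv2.MORPH_OPEN,np.ones((3,3)))>0
    P=W[m][:,:2]; h=cv2.convexHull(P.astype(np.float32))[:,0]
    c,r=cv2.minEnclosingCircle(P.astype(np.float32)); print(n,'pad mec',c,r,np.median(W[m][:,2]))
    # beam top
    m=(abs(X-.68)<.1)&(abs(Y+.03)<.2)&(Z>.25)&(Z<.27)
    r=cv2.minAreaRect(W[m][:,:2].astype(np.float32)); print(n,'beam',r,m.sum(),np.median(Z[m]))
    # plate
    m=(abs(X-.65)<.12)&(abs(Y+.03)<.19)&(abs(Z-.012)<.004)&(im.sum(-1)>330)&(np.ptp(im,axis=-1)<40)
    m=cv2.morphologyEx(m.astype(np.uint8),cv2.MORPH_OPEN,np.ones((3,3)))>0
    r=cv2.minAreaRect(W[m][:,:2].astype(np.float32)); print(n,'plate',r,m.sum())
    m=(abs(X-.52)<.06)&(abs(Y+.34)<.1)&(Z>.008)&(Z<.08)
    P=W[m]
    def res(p):
        a=np.array([np.cos(p[2]),np.sin(p[2])]); q=P[:,:2]-p[:2]; t=q@a; s=np.hypot(q@np.array([-a[1],a[0]]),P[:,2]-.027)
        rad=np.where(t<.082,.027,.013); return np.concatenate([s-rad, np.maximum(0,-t),np.maximum(0,t-.134)])
    best=min((least_squares(res,[x,y,np.radians(a)],loss='soft_l1',f_scale=.003) for x in(.51,.53,.55) for y in (-.27,-.29) for a in(-80,-95,-110,-120)),key=lambda f:f.cost)
    print(n,'cart',best.x[:2],np.degrees(best.x[2]),best.cost,m.sum())
    t=(P[:,:2]-best.x[:2])@[np.cos(best.x[2]),np.sin(best.x[2])]; print('extent',np.percentile(t,[0,1,99,100]))
    m=(abs(X-.487)<.07)&(abs(Y-.344)<.07)&(Z<.012)&(im[...,0]-im[...,2]>40)&(im[...,1]>130)
    m=cv2.morphologyEx(m.astype(np.uint8),cv2.MORPH_OPEN,np.ones((3,3)))>0
    r=cv2.minAreaRect(W[m][:,:2].astype(np.float32)); print(n,'mat',r,m.sum(),np.median(Z[m]))
    m=(abs(X-.40)<.08)&(abs(Y+.02)<.05)&(Z>.016)&(Z<.03)
    print(n,'batten',cv2.minAreaRect(W[m][:,:2].astype(np.float32)))
E
python3 m.py
```

```text
scene handle [ 0.6446514  -0.01927029] 170 0.0005684158264385523 ztop 0.11543713401842082
scene pad mec (0.6555448174476624, -0.033305566757917404) 0.04987844079732895 0.016631813309890053
scene beam ((0.6830110549926758, -0.03736831247806549), (0.27007487416267395, 0.03704676404595375), 81.36759948730469) 2698 0.26039835284999413
scene plate ((0.659788966178894, -0.033937737345695496), (0.26978087425231934, 0.15099506080150604), 81.2275161743164) 4595
scene cart [ 0.52085329 -0.28735646] -100.89526489616648 0.0043705195559022875 885
extent [-0.00192901 -0.0007182   0.13070962  0.13531068]
scene mat ((0.4834131598472595, 0.34335270524024963), (0.08965498954057693, 0.098133385181427), 79.99996185302734) 1218 0.004845153439002159
scene batten ((0.39875680208206177, -0.020439691841602325), (0.13165242969989777, 0.02839205041527748), 5.0126261711120605)
top handle [ 0.64434167 -0.01904043] 38 0.00021014760190392982 ztop 0.1172873905509948
top pad mec (0.6529573798179626, -0.0326387882232666) 0.04922538995742798 0.016800219589336307
top beam ((0.6813426613807678, -0.037744730710983276), (0.2700302302837372, 0.03523462638258934), 81.58319854736328) 2597 0.2606604296994196
top plate ((0.6466535329818726, -0.031973063945770264), (0.2691686749458313, 0.12722143530845642), 81.5365219116211) 2575
top cart [ 0.51938448 -0.28782753] -100.53280984788292 0.003319723159932324 1116
extent [-9.11463628e-04 -2.32848968e-05  1.31833532e-01  1.44945325e-01]
top mat ((0.48003408312797546, 0.333402156829834), (0.060618747025728226, 0.08729220926761627), 11.408860206604004) 39 0.00543601306268493
top batten ((0.397067129611969, -0.020604396238923073), (0.12994661927223206, 0.02822025492787361), 5.029689311981201)
```

Station x axis is at −8.6°, with the pad at (0.6545, −0.033). The tamper sits at station (−12, +12) mm and the beam's front face at +12. Next I'll bring the gripper in front of the station and measure its real profile against the beam.

Emit:
move_arm(
  steps=[
    [[-0.562,-0.5,-0.129],-0.13],
    [[-0.562,-0.5,-0.129],-0.13],
    [[-0.562,-0.5,-0.129],-0.13],
    [[-0.562,-0.5,-0.129],-0.13],
    [[-0.562,-0.5,-0.129],-0.13],
    [[-0.562,-0.5,-0.129],-0.13],
    [[-0.562,-0.5,-0.129],-0.13],
    [[-0.562,-0.5,-0.129],-0.13],
    [[-0.562,-0.5,-0.129],-0.13],
    [[-0.562,-0.5,-0.129],-0.13],
    [[-0.562,-0.5,-0.129],-0.13],
    [[-0.562,-0.5,-0.129],-0.13],
    [[-0.562,-0.5,-0.129],-0.13],
    [[-0.562,-0.5,-0.129],-0.13],
    [[-0.562,-0.5,-0.129],-0.13],
    [[-0.562,-0.5,-0.129],-0.13],
  ],
  hand=-1,
)

```text
time_s: 2.8
tool_pos: [0.5811, -0.0084, 0.3296]
tool_rot: [179.9, -0.0, 171.7]
force: [0.3, 0.2, -0.2]
grip_width: 0.0871
```

```bash
python3 - <<'E'
from h import *
o=env.get_obs(); print(o['time_s'],o['qpos'],o['tool_pos'],o['tool_rot'])
T=rotm(o['tool_rot']); p=np.array(o['tool_pos'])
for n in ['scene','top']:
    im,d=env.read_camera(n); cv2.imwrite(f'pics/{n}1.png',im[...,::-1])
    W=cloud(n,d); L=(W-p)@T
    m=(abs(L[...,0])<.15)&(abs(L[...,1])<.13)&(L[...,2]<.02)&(L[...,2]>-.4)
    Q=L[m]
    print(n,'behind tcp: xmin xmax ymin ymax n')
    for b in np.arange(-.02,.40,.02):
        s=Q[(-Q[:,2]>=b)&(-Q[:,2]<b+.02)]
        if len(s)>3: print('%.2f'%b,np.round(np.percentile(s[:,0],[1,50,99]),3),np.round(np.percentile(s[:,1],[1,99]),3),len(s))
E
```

```text
2.8 [-29.88985544   8.68233722  32.43602435  81.83602619  -4.70210232
  90.84110964  83.83926261] [ 0.58109128 -0.00837571  0.32962661] [ 1.79945379e+02 -2.98005381e-02  1.71658543e+02]
scene behind tcp: xmin xmax ymin ymax n
0.02 [-0.014 -0.009  0.01 ] [-0.052  0.052] 162
0.04 [-0.013 -0.01   0.009] [-0.054  0.055] 187
0.06 [-0.013 -0.01   0.007] [-0.059  0.058] 232
0.08 [-0.04  -0.032  0.031] [-0.086  0.087] 216
0.10 [-0.04  -0.033  0.028] [-0.086  0.092] 1322
0.12 [-0.039 -0.022  0.033] [-0.093  0.095] 2572
0.14 [-0.027 -0.022  0.024] [-0.05   0.017] 731
0.16 [-0.025 -0.022  0.019] [-0.05   0.017] 523
0.18 [-0.04  -0.034  0.008] [-0.049  0.037] 760
0.20 [-0.038 -0.027  0.018] [-0.035  0.036] 756
0.22 [-0.04  -0.033  0.   ] [-0.027  0.037] 631
top behind tcp: xmin xmax ymin ymax n
0.08 [0.037 0.037 0.038] [-0.082 -0.05 ] 4
0.10 [-0.037  0.03   0.038] [-0.086 -0.036] 232
0.12 [-0.036  0.001  0.037] [-0.095 -0.051] 1365
0.14 [-0.023  0.004  0.024] [-0.051 -0.05 ] 19
0.16 [-0.016  0.003  0.02 ] [-0.051 -0.036] 38
0.18 [-0.036  0.001  0.037] [-0.051 -0.038] 518
0.20 [0.003 0.005 0.008] [-0.038 -0.037] 5
0.34 [0.029 0.033 0.05 ] [-0.048 -0.046] 10
0.36 [-0.007  0.045  0.07 ] [-0.05  -0.046] 42
0.38 [-0.044  0.087  0.149] [-0.058  0.027] 310
```

```bash
python3 - <<'E'
from h import *
o=env.get_obs(); T=rotm(o['tool_rot']); p=np.array(o['tool_pos'])
im,d=env.read_camera('scene'); W=cloud('scene',d); L=(W-p)@T
m=(abs(L[...,0])<.15)&(abs(L[...,1])<.13)&(L[...,2]<.02)&(L[...,2]>-.3)
Q=L[m]
for b in np.arange(.05,.30,.005):
    s=Q[(-Q[:,2]>=b)&(-Q[:,2]<b+.005)]
    if len(s)>3: print('%.3f'%b,np.round(np.percentile(s[:,0],[0,2,50]),3),np.round(np.percentile(s[:,1],[1,99]),3),len(s))
E
```

```text
0.050 [-0.013 -0.013 -0.009] [-0.054  0.054] 46
0.055 [-0.013 -0.013 -0.01 ] [-0.055  0.055] 53
0.060 [-0.013 -0.013 -0.01 ] [-0.056  0.057] 58
0.065 [-0.014 -0.013 -0.01 ] [-0.056  0.057] 53
0.070 [-0.014 -0.014 -0.01 ] [-0.058  0.058] 82
0.075 [-0.014 -0.013 -0.011] [-0.059  0.059] 36
0.080 [-0.013 -0.012 -0.011] [-0.059 -0.048] 22
0.085 [-0.014 -0.014 -0.012] [-0.054 -0.048] 13
0.090 [-0.038 -0.038 -0.002] [-0.085  0.087] 36
0.095 [-0.041 -0.039 -0.037] [-0.086  0.087] 152
0.100 [-0.041 -0.04  -0.037] [-0.085  0.087] 199
0.105 [-0.04  -0.04  -0.033] [-0.084  0.086] 446
0.110 [-0.04  -0.04  -0.037] [-0.084  0.086] 240
0.115 [-0.041 -0.039 -0.027] [-0.089  0.093] 440
0.120 [-0.039 -0.039 -0.024] [-0.092  0.093] 262
0.125 [-0.039 -0.039 -0.026] [-0.091  0.095] 452
0.130 [-0.04  -0.038 -0.022] [-0.093  0.095] 944
0.135 [-0.04  -0.037 -0.012] [-0.093  0.094] 922
0.140 [-0.028 -0.027 -0.024] [-0.049  0.017] 198
0.145 [-0.027 -0.025 -0.022] [-0.049  0.017] 198
0.150 [-0.026 -0.024 -0.021] [-0.05   0.017] 171
0.155 [-0.025 -0.024 -0.022] [-0.049  0.017] 154
0.160 [-0.025 -0.024 -0.022] [-0.05   0.017] 184
0.165 [-0.026 -0.025 -0.022] [-0.049  0.017] 178
0.170 [-0.025 -0.024 -0.022] [-0.049  0.017] 131
0.175 [-0.025 -0.024 -0.022] [-0.03   0.017] 31
0.180 [-0.039 -0.039 -0.037] [-0.048  0.017] 82
0.185 [-0.04  -0.039 -0.037] [-0.048  0.017] 163
0.190 [-0.04  -0.039 -0.032] [-0.05   0.036] 321
0.195 [-0.04  -0.039 -0.033] [-0.031  0.037] 194
0.200 [-0.039 -0.038 -0.026] [-0.036  0.036] 368
0.205 [-0.034 -0.033 -0.026] [-0.027  0.031] 160
0.210 [-0.034 -0.033 -0.028] [-0.022  0.031] 140
0.215 [-0.037 -0.037 -0.032] [-0.024  0.035] 86
0.220 [-0.04  -0.039 -0.033] [-0.032  0.038] 197
0.225 [-0.039 -0.038 -0.032] [-0.025  0.037] 242
0.230 [-0.039 -0.039 -0.034] [-0.014  0.034] 132
0.235 [-0.04  -0.04  -0.035] [-0.002  0.03 ] 48
```

View pics/scene1.png

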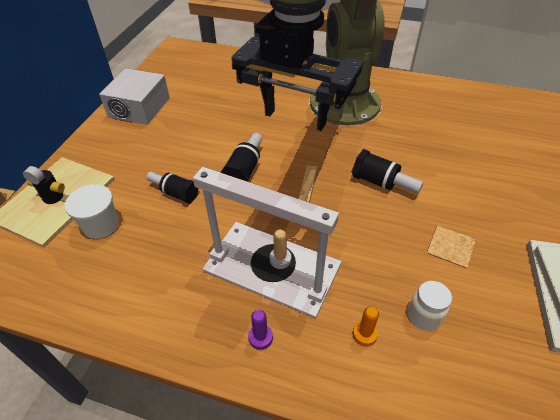

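The picture agrees with the depth data. There is a narrow neck (±25 mm) 140–180 mm behind the TCP, so at TCP height 0.088 the beam fits the notch. I'll descend in front of the beam and then slide in.

Emit:
move_arm(
  steps=[
    [[0,0.001,0.06],0],
    [[0,0.001,0.12],0],
    [[0,0.001,0.18],0],
    [[0,0.001,0.22],0],
    [[0,0.001,0.242],0],
    [[0,0.001,0.242],0],
    [[0,0.001,0.242],0],
    [[0,0.001,0.242],0],
  ],
)

```text
time_s: 3.95
tool_pos: [0.5829, -0.0093, 0.0894]
tool_rot: [179.9, 0.2, 171.5]
force: [0.4, -0.9, -0.1]
grip_width: 0.0868
```

```bash
python3 - <<'E'
from h import *
o=env.get_obs();T=rotm(o['tool_rot']); p=np.array(o['tool_pos']); print(o['time_s'],p,o['tool_rot'],o['force'])
print('handle in tool',(np.array([.6445,-.0192,.098])-p)@T)
im,d=env.read_camera('scene'); W=cloud('scene',d)
X,Y,Z=np.moveaxis(W,-1,0)
b=W[(abs(X-.68)<.1)&(abs(Y+.03)<.2)&(Z>.255)&(Z<.265)]; 
L=(b-p)@T; print('beam in tool',np.round(np.percentile(L,[1,99],axis=0),4).tolist())
Q=(W-p)@T; 
for a in (.10,.12,.15,.16,.185,.2):
    s=Q[(abs(-Q[...,2]-a)<.004)&(abs(Q[...,1])<.11)&(abs(Q[...,0])<.06)]; print(a,np.round(np.percentile(s[:,0],[1,50]),3) if len(s) else 0,len(s))
E
```

```text
3.95 [ 0.58292791 -0.00929898  0.08938481] [1.79945019e+02 1.52857794e-01 1.71487778e+02] [ 0.39459918 -0.8862887  -0.06591593]
handle in tool [-0.06238215 -0.00066992 -0.00844943]
beam in tool [[-0.121, -0.1434, -0.1744], [-0.0227, 0.1205, -0.1658]]
0.1 [-0.025 -0.014] 9
0.12 [-0.039 -0.025] 282
0.15 [-0.025 -0.021] 141
0.16 [-0.024 -0.022] 91
0.185 [-0.039 -0.037] 90
0.2 [-0.039 -0.027] 272
```

Emit:
move_arm(
  steps=[
    [[-0.012,0,0],0],
    [[-0.024,0,0],0],
    [[-0.035,0,0],0],
    [[-0.045,0,0],0],
    [[-0.052,0,0],0],
    [[-0.055,0,0],0],
    [[-0.055,0,0],0],
    [[-0.055,0,0],0],
  ],
)

```text
time_s: 5.0
tool_pos: [0.6359, -0.0175, 0.0878]
tool_rot: [180.0, -0.0, 171.5]
force: [-0.5, -0.1, 0.9]
grip_width: 0.0869
```

Emit:
move_arm(
  steps=[
    [[0,0,0],0],
    [[0,0,0],0],
    [[0,0,0],0],
    [[0,0,0],0],
    [[0,0,0],0],
    [[0,0,0],0],
    [[0,0,0],0],
    [[0,0,0],0],
  ],
  hand=1,
  squeeze=15,
)

```text
time_s: 6.0
tool_pos: [0.6361, -0.0175, 0.0876]
tool_rot: [180.0, -0.0, 171.5]
force: [0.4, 0.0, -0.3]
grip_width: 0.0199
```

```bash
python3 - <<'E'
from h import *
o=env.get_obs(); T=rotm(o['tool_rot']); p=np.array(o['tool_pos']);print(o['grip_width'],o['force'])
out=[]
for n,(c,r) in {'scene':(280,250),'top':(262,178)}.items():
    im,d=env.read_camera(n); out.append(cv2.resize(im[r-60:r+60,c-60:c+60],(390,390),interpolation=cv2.INTER_CUBIC))
    W=cloud(n,d); X,Y,Z=np.moveaxis(W,-1,0); i=im.astype(int)
    m=(abs(X-.645)<.06)&(abs(Y+.02)<.06)&(Z>.03)&(Z<.12)&(i[...,0]-i[...,2]>50)
    print(n,m.sum(),np.round(np.percentile(W[m],[2,50,98],axis=0),4).tolist() if m.sum() else '')
cv2.imwrite('pics/c2.png',np.hstack(out)[...,::-1])
E
```

```text
0.01987013592226011 [ 0.42761102  0.02753904 -0.29781132]
scene 319 [[0.6389, -0.0292, 0.0396], [0.6557, -0.0166, 0.0895], [0.6596, -0.0062, 0.1143]]
top 0
```

View pics/c2.png

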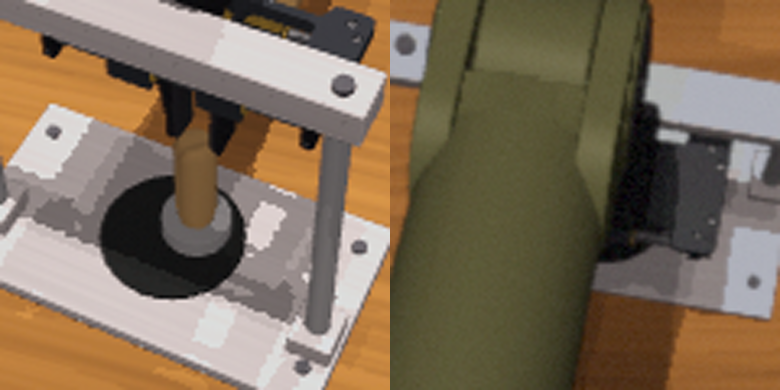

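```bash
cat > hf.py <<'E'
from h import *
from scipy.optimize import least_squares
def handle(zlo,zhi,x0,y0,n='scene',w=.04):
    im,d=env.read_camera(n); W=cloud(n,d); X,Y,Z=np.moveaxis(W,-1,0); i=im.astype(int)
    m=(abs(X-x0)<w)&(abs(Y-y0)<w)&(Z>zlo)&(Z<zhi)&(i[...,0]-i[...,2]>30)
    P=W[m]; f=least_squares(lambda p:np.hypot(P[:,0]-p[0],P[:,1]-p[1])-.014,P[:,:2].mean(0)-[.01,0],loss='soft_l1',f_scale=.002)
    return f.x,len(P),np.abs(f.fun).mean()
E
python3 - <<'E'
from hf import *
o=env.get_obs();T=rotm(o['tool_rot']); p=np.array(o['tool_pos']);print(o['time_s'],o['grip_width'])
for a,b in((.045,.06),(.06,.075),(.075,.09),(.09,.105)):
    f=handle(a,b,.645,-.019); print(a,f, 'tool',((np.r_[f[0],p[2]]-p)@T)[:2])
E
```

```text
6.1 0.020167850601076433
0.045 (array([ 0.64460553, -0.0195906 ]), 53, np.float64(0.0006771328880869705)) tool [-0.00869428 -0.00079616]
0.06 (array([ 0.64472178, -0.01962097]), 60, np.float64(0.0005606092466990333)) tool [-0.00881375 -0.00080897]
0.075 (array([ 0.64477551, -0.01946369]), 53, np.float64(0.0005531288704684101)) tool [-0.00884358 -0.00064546]
0.09 (array([ 0.64469629, -0.01959383]), 56, np.float64(0.0005798873407026327)) tool [-0.00878451 -0.0007859 ]
```

Emit:
move_arm(
  steps=[
    [[0,0,-0.001],0],
    [[0,0,-0.002],0],
    [[0,0,-0.004],0],
    [[0,0,-0.004],0],
  ],
)

```text
time_s: 6.8
tool_pos: [0.6363, -0.0176, 0.092]
tool_rot: [180.0, 0.0, 171.5]
force: [0.5, -0.1, -2.7]
grip_width: 0.0197
```

```bash
python3 - <<'E'
from hf import *
o=env.get_obs();T=rotm(o['tool_rot']); p=np.array(o['tool_pos']);print(o['time_s'],o['grip_width'],p,o['force'])
f=handle(.06,.1,.645,-.019); print(f, 'tool',((np.r_[f[0],p[2]]-p)@T)[:2])
im,d=env.read_camera('scene'); W=cloud('scene',d); X,Y,Z=np.moveaxis(W,-1,0)
h=(np.hypot(X-.6445,Y+.0193)<.023); s=Z[h&(Z>.02)&(Z<.045)]; print('disc top',np.sort(s)[:30].round(4), np.histogram(s,np.arange(.02,.045,.002)))
E
```

```text
6.8 0.019737031447534564 [ 0.63631993 -0.01763785  0.09200849] [ 0.49547962 -0.14111554 -2.67758472]
(array([ 0.64459329, -0.01940307]), 146, np.float64(0.0005758830390034694)) tool [-0.00844365 -0.00051878]
disc top [0.0208 0.0211 0.0217 0.0249 0.0254 0.0254 0.0255 0.0292 0.0306 0.0335
 0.0336 0.0336 0.0342 0.0343 0.0344 0.0344 0.0345 0.0346 0.0346 0.0347
 0.0348 0.0349 0.035  0.035  0.0351 0.0351 0.0352 0.0352 0.0352 0.0352] (array([ 3,  0,  4,  0,  1,  1,  3, 43, 79, 26,  6,  3]), array([0.02 , 0.022, 0.024, 0.026, 0.028, 0.03 , 0.032, 0.034, 0.036,
       0.038, 0.04 , 0.042, 0.044]))
```

Tamper is held and lifted about 4 mm (force −2.7 N, still upright). Backing out straight.

Emit:
move_arm(
  steps=[
    [[0.005,0,0],0],
    [[0.015,0,0],0],
    [[0.028,0,0],0],
    [[0.043,0,0],0],
    [[0.058,0,0],0],
    [[0.071,0,0],0],
    [[0.079,0,0],0],
    [[0.081,0,-0.005],0],
    [[0.081,0,-0.015],0],
    [[0.081,0,-0.03],0],
    [[0.081,0,-0.045],0],
    [[0.081,0,-0.055],0],
    [[0.081,0,-0.06],0],
    [[0.081,0,-0.06],0],
  ],
)

```text
time_s: 8.65
tool_pos: [0.5562, -0.0055, 0.152]
tool_rot: [180.0, 0.0, 171.5]
force: [0.4, 0.1, 0.6]
grip_width: 0.0003
```

```bash
python3 - <<'E'
from hf import *
o=env.get_obs();T=rotm(o['tool_rot']); p=np.array(o['tool_pos']);print(o['time_s'],o['grip_width'],p,o['tool_rot'],o['force'],o['qpos'])
for a,b in ((.09,.12),(.12,.15)):
  f=handle(a,b,p[0]+.009,p[1]); print(f, 'tool',((np.r_[f[0],p[2]]-p)@T)[:2])
r=env.cut_out('scene','mat_top');print([(q['conf'],q['uv']) for q in r])
im,d=env.read_camera('scene'); W=cloud('scene',d);P=W[r[0]['region']];P=P[(P[:,2]>.002)&(P[:,2]<.008)]
print(cv2.minAreaRect(P[:,:2].astype(np.float32)))
E
```

```text
8.65 0.0002713097248187214 [ 0.55620183 -0.00553616  0.15202546] [1.79984872e+02 2.56952543e-02 1.71479381e+02] [0.44379991 0.14987048 0.62187871] [-30.80278273   9.211032    31.76192341 101.52843617  -5.13525677
  70.66574847  83.80859192]hf.py:6: RuntimeWarning: Mean of empty slice.
  P=W[m]; f=least_squares(lambda p:np.hypot(P[:,0]-p[0],P[:,1]-p[1])-.014,P[:,:2].mean(0)-[.01,0],loss='soft_l1',f_scale=.002)
  ret = um.true_divide(
Traceback (most recent call last):
  File "hf.py", line 6, in handle
    P=W[m]; f=least_squares(lambda p:np.hypot(P[:,0]-p[0],P[:,1]-p[1])-.014,P[:,:2].mean(0)-[.01,0],loss='soft_l1',f_scale=.002)
              ~~~~~~~~~~~~~^^^^^^^^^^^^^^^^^^^^^^^^^^^^^^^^^^^^^^^^^^^^^^^^^^^^^^^^^^^^^^^^^^^^^^^^^^^^^^^^^^^^^^^^^^^^^^^^^^^^^
ValueError: Initial guess is outside of provided bounds
```

Lost it: the grip closed on nothing. I'll check where the tamper is.

```bash
python3 - <<'E'
from h import *
im,d=env.read_camera('scene'); cv2.imwrite('pics/s3.png',cv2.resize(im[120:340,150:400],(750,600),interpolation=cv2.INTER_CUBIC)[...,::-1])
im2,d2=env.read_camera('top')
for n in('scene','top'):
  for r in env.cut_out(n,'tamper'):
    W=cloud(n,d if n=='scene' else d2);P=W[r['region']];P=P[~np.isnan(P[:,0])];print(n,r['conf'],np.round(np.percentile(P,[2,50,98],axis=0),3).tolist())
E
```

```text
scene 0.85 [[0.745, 0.168, 0.005], [0.77, 0.187, 0.038], [0.782, 0.208, 0.098]]
scene 0.77 [[0.544, -0.024, 0.006], [0.567, -0.002, 0.017], [0.579, 0.017, 0.057]]
scene 0.63 [[0.356, -0.032, 0.011], [0.414, -0.017, 0.023], [0.461, -0.003, 0.026]]
scene 0.58 [[0.807, -0.027, 0.001], [0.834, -0.001, 0.037], [0.848, 0.017, 0.098]]
top 0.97 [[0.735, 0.166, 0.0], [0.751, 0.183, 0.024], [0.792, 0.214, 0.099]]
top 0.77 [[0.801, -0.025, 0.008], [0.814, -0.007, 0.037], [0.836, 0.016, 0.099]]
```

View pics/s3.png

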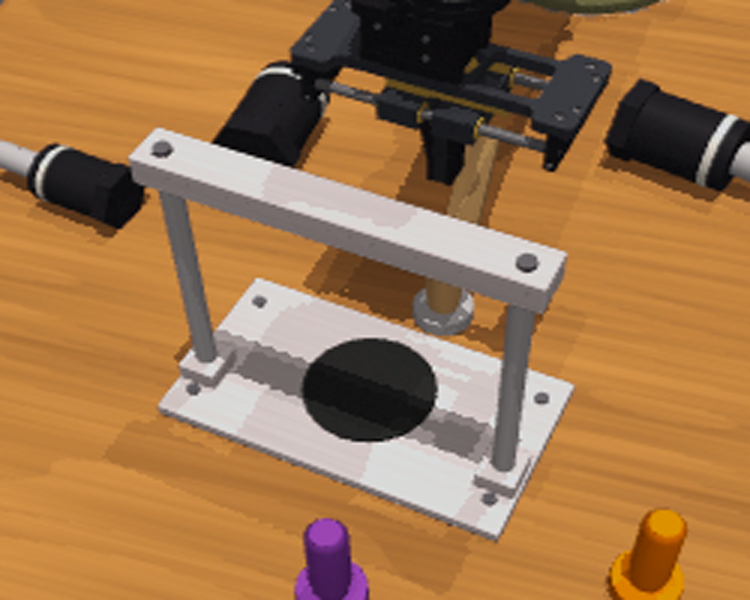

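The tamper slipped out just in front of the station but looks like it's standing on the bench at about (0.56, 0). I'll raise the hand clear and check.

Emit:
move_arm(
  steps=[
    [[0.0,0,-0.05],0],
    [[0.0,0,-0.1],0],
    [[0.03,0,-0.13],0],
    [[0.05,0,-0.13],0],
    [[0.05,0,-0.13],0],
  ],
)

```text
time_s: 9.52
tool_pos: [0.5061, 0.0021, 0.2822]
tool_rot: [179.9, 0.0, 171.5]
force: [-0.5, 0.0, 0.3]
grip_width: 0.0006
```

```bash
python3 - <<'E'
from hf import *
o=env.get_obs(); print(o['time_s'],o['tool_pos'])
for a,b in ((.03,.05),(.05,.07),(.07,.09)):
    try: print(a,handle(a,b,.56,-.0))
    except Exception as e: print(a,'none')
im,d=env.read_camera('scene');W=cloud('scene',d);X,Y,Z=np.moveaxis(W,-1,0)
i=im.astype(int);m=(abs(X-.56)<.05)&(abs(Y)<.05)&(Z>.005)&(Z<.14)
print(m.sum(),np.round(np.percentile(W[m],[1,50,99],axis=0),3).tolist())
cv2.imwrite('pics/s4.png',cv2.resize(im[120:340,150:400],(750,600),interpolation=cv2.INTER_CUBIC)[...,::-1])
E
```

```text
9.525 [0.50608574 0.00213316 0.28217927]
0.03 (array([ 0.55473204, -0.00459407]), 63, np.float64(0.0007472420124014405))
0.05 (array([ 0.55493453, -0.00398092]), 27, np.float64(0.0006080088895421812))
0.07 none
621 [[0.543, -0.049, 0.007], [0.58, -0.003, 0.014], [0.609, 0.047, 0.058]]hf.py:6: RuntimeWarning: Mean of empty slice.
  P=W[m]; f=least_squares(lambda p:np.hypot(P[:,0]-p[0],P[:,1]-p[1])-.014,P[:,:2].mean(0)-[.01,0],loss='soft_l1',f_scale=.002)
  ret = um.true_divide(
```

View pics/s4.png

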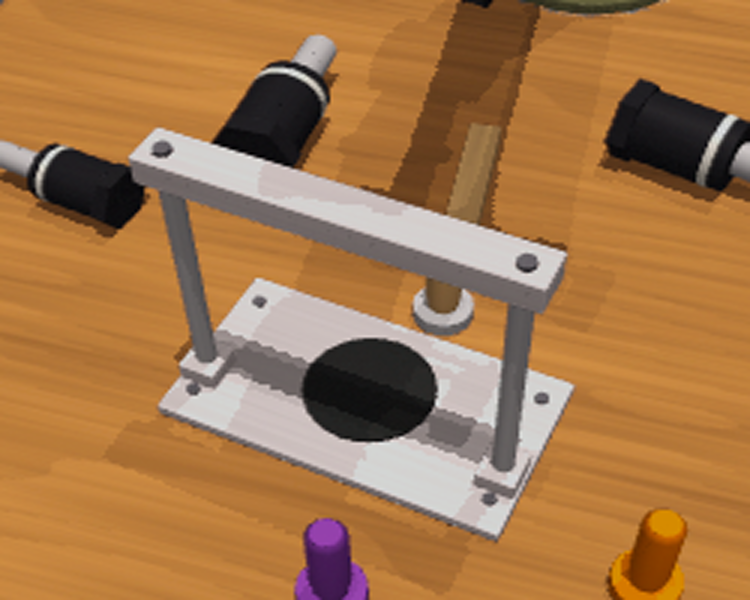

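The tamper is standing upright on the bench at (0.555, −0.004). I'll regrasp it centred and lower on the handle with a stronger squeeze.

Emit:
move_arm(
  steps=[
    [[-0.049,0.001,0.05],0],
    [[-0.049,0.001,0.09],0],
    [[-0.049,0.001,0.09],0],
    [[-0.049,0.001,0.09],0],
    [[-0.049,0.001,0.09],0],
    [[-0.049,0.001,0.09],0],
    [[-0.049,0.001,0.09],0],
  ],
  hand=-1,
)

```text
time_s: 10.6
tool_pos: [0.5555, -0.0043, 0.1927]
tool_rot: [179.9, 0.1, 171.5]
force: [0.3, -0.6, -0.4]
grip_width: 0.0624
```

```bash
python3 - <<'E'
from hf import *
o=env.get_obs();T=rotm(o['tool_rot']); p=np.array(o['tool_pos']);print(o['time_s'],o['grip_width'],p)
f=handle(.025,.06,.555,-.004); print(f,(np.r_[f[0],.051]-p)@T)
E
```

```text
10.6 0.062394863450911824 [ 0.55552355 -0.00431603  0.19269318]
(array([ 0.55464942, -0.0043577 ]), 99, np.float64(0.0007233601160250822)) [ 0.00106048 -0.00030418  0.14169159]
```

Emit:
move_arm(
  steps=[
    [[0.001,0,0.03],0],
    [[0.001,0,0.065],0],
    [[0.001,0,0.1],0],
    [[0.001,0,0.125],0],
    [[0.001,0,0.139],0],
    [[0.001,0,0.141],0],
    [[0.001,0,0.141],0],
  ],
)

```text
time_s: 11.52
tool_pos: [0.555, -0.0043, 0.0517]
tool_rot: [180.0, 0.1, 171.5]
force: [0.3, -0.0, 0.3]
grip_width: 0.0873
```

Emit:
move_arm(
  steps=[
    [[0,0,0],0],
    [[0,0,0],0],
    [[0,0,0],0],
    [[0,0,0],0],
    [[0,0,0],0],
    [[0,0,0],0],
    [[0,0,0],0],
    [[0,0,0],0],
    [[0,0,0],0],
    [[0,0,0],0],
  ],
  hand=1,
  squeeze=30,
)

```text
time_s: 12.78
tool_pos: [0.5542, -0.0042, 0.0507]
tool_rot: [180.0, -0.0, 171.5]
force: [-0.2, 1.0, 0.2]
grip_width: 0.027
```

Emit:
move_arm(
  steps=[
    [[0,0,-0.01],0],
    [[0,0,-0.025],0],
    [[0,0,-0.045],0],
    [[0,0,-0.065],0],
    [[0,0,-0.075],0],
    [[0.007,0.019,-0.08],0],
    [[0.019,0.052,-0.08],0],
    [[0.034,0.092,-0.08],0],
    [[0.05,0.136,-0.08],0],
    [[0.066,0.18,-0.08],0],
    [[0.082,0.224,-0.08],0],
    [[0.097,0.265,-0.08],0],
    [[0.109,0.298,-0.08],0],
    [[0.117,0.32,-0.08],0],
    [[0.121,0.33,-0.08],0],
    [[0.122,0.333,-0.08],0],
    [[0.122,0.333,-0.08],0],
    [[0.122,0.333,-0.08],0],
  ],
)

```text
time_s: 15.02
tool_pos: [0.4836, 0.3417, 0.1309]
tool_rot: [-180.0, 0.0, 171.4]
force: [-0.6, -0.8, -2.4]
grip_width: 0.027
```

```bash
python3 - <<'E'
from hf import *
o=env.get_obs();T=rotm(o['tool_rot']); p=np.array(o['tool_pos']);print(o['time_s'],o['grip_width'],p,o['tool_rot'],o['force'])
im,d=env.read_camera('scene');W=cloud('scene',d);X,Y,Z=np.moveaxis(W,-1,0)
m=(abs(X-.4834)<.04)&(abs(Y-.3434)<.04)&(Z>.05)&(Z<.12); print(m.sum(), np.percentile(Z[m],[0,2,50,98]) if m.any() else '')
for a,b in ((.105,.12),(.12,.14)):
    try: print(handle(a,b,p[0],p[1]))
    except Exception: print('none')
cv2.imwrite('pics/s5.png',cv2.resize(im[130:330,360:560],(600,600),interpolation=cv2.INTER_CUBIC)[...,::-1])
E
```

```text
15.025 0.026995222415126478 [0.48357508 0.34169702 0.13087455] [-1.79980671e+02  1.55655211e-02  1.71359909e+02] [-0.5650986  -0.81600705 -2.39355371]
364 [0.08015825 0.0823503  0.0966667  0.11817252]
(array([0.48378944, 0.34159578]), 65, np.float64(0.0007254186177710356))
(array([0.48368051, 0.34160284]), 102, np.float64(0.0007646453781239791))
```

View pics/s5.png

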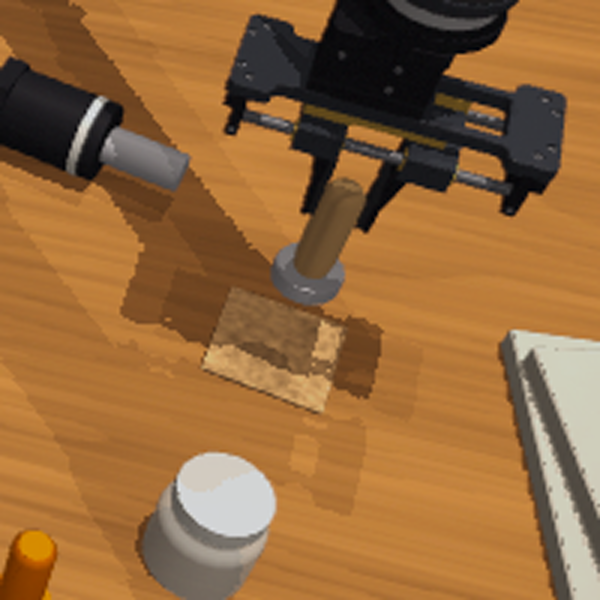

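It hangs upright over the mat. Lowering gently.

Emit:
move_arm(
  steps=[
    [[0,0,0.015],0],
    [[0,0,0.035],0],
    [[0,0,0.052],0],
    [[0,0,0.063],0],
    [[0,0,0.069],0],
    [[0,0,0.072],0],
    [[0,0,0.074],0],
    [[0,0,0.0755],0],
    [[0,0,0.0765],0],
    [[0,0,0.0765],0],
  ],
)

```text
time_s: 16.42
tool_pos: [0.4832, 0.3433, 0.0547]
tool_rot: [180.0, 0.0, 171.5]
force: [0.2, -0.5, -0.7]
grip_width: 0.0272
```

Emit:
move_arm(
  steps=[
    [[0,0,0],0],
    [[0,0,0],0],
    [[0,0,0],0],
    [[0,0,0],0],
    [[0,0,0],0],
    [[0,0,0],0],
    [[0,0,-0.02],0],
    [[0,0,-0.06],0],
    [[0,0,-0.11],0],
    [[0,0,-0.16],0],
  ],
  hand=-1,
)

```text
time_s: 17.68
tool_pos: [0.4828, 0.3429, 0.2157]
tool_rot: [-180.0, -0.0, 171.5]
force: [0.7, 1.0, -0.4]
grip_width: 0.0869
```

Emit:
move_arm(
  steps=[
    [[-0.126,-0.731,-0.01],1.609],
    [[-0.126,-0.731,-0.01],1.609],
    [[-0.126,-0.731,-0.01],1.609],
    [[-0.126,-0.731,-0.01],1.609],
    [[-0.126,-0.731,-0.01],1.609],
    [[-0.126,-0.731,-0.01],1.609],
    [[-0.126,-0.731,-0.01],1.609],
    [[-0.126,-0.731,-0.01],1.609],
    [[-0.126,-0.731,-0.01],1.609],
    [[-0.126,-0.731,-0.01],1.609],
    [[-0.126,-0.731,-0.01],1.609],
    [[-0.126,-0.731,-0.01],1.609],
    [[-0.126,-0.731,-0.01],1.609],
    [[-0.126,-0.731,-0.01],1.609],
    [[-0.126,-0.731,-0.01],1.609],
  ],
)

```text
time_s: 19.55
tool_pos: [0.5003, -0.3964, 0.2243]
tool_rot: [180.0, -0.1, 79.5]
force: [0.4, 1.7, 0.4]
grip_width: 0.0869
```

```bash
cat > cf.py <<'E'
from hf import *
def lying(n,x0=.52,y0=-.34):
    im,d=env.read_camera(n); W=cloud(n,d); X,Y,Z=np.moveaxis(W,-1,0)
    m=(abs(X-x0)<.06)&(abs(Y-y0)<.1)&(Z>.008)&(Z<.08); P=W[m]
    def res(p):
        a=np.array([np.cos(p[2]),np.sin(p[2])]); q=P[:,:2]-p[:2]; t=q@a; s=np.hypot(q@np.array([-a[1],a[0]]),P[:,2]-.027)
        return np.concatenate([s-np.where(t<.082,.027,.013),np.maximum(0,-t),np.maximum(0,t-.134)])
    b=least_squares(res,[.52,-.2876,np.radians(-100.7)],loss='soft_l1',f_scale=.003); return b.x[:2],np.degrees(b.x[2]),len(P)
E
python3 - <<'E'
from cf import *
o=env.get_obs();T=rotm(o['tool_rot']); p=np.array(o['tool_pos']);print(o['time_s'],o['grip_width'],p,o['tool_rot'],o['force'],o['qpos'])
for a,b in ((.03,.05),(.05,.07),(.07,.09)): print(handle(a,b,.4832,.3433))
for n in ('scene','top'):
    c,an,k=lying(n); print(n,c,an,k); a=np.radians(an); g=np.r_[c+.113*np.array([np.cos(a),np.sin(a)]),.016]; print((g-p)@T)
E
```

```text
19.55 0.08685822823207959 [ 0.50031116 -0.39643058  0.2243169 ] [ 1.79959990e+02 -9.10854146e-02  7.94580911e+01] [0.35840317 1.68264612 0.42226395] [ -4.65081588  22.59007539  54.18728442  84.5608636  -18.42372528
  82.19630869  39.39601485]
(array([0.48344062, 0.34297533]), 76, np.float64(0.0006928424803097657))
(array([0.48366891, 0.34291154]), 82, np.float64(0.0006073566585005362))
(array([0.48314233, 0.34279669]), 87, np.float64(0.0006744766928830333))
scene [ 0.52088456 -0.28650723] -100.62879667175388 889
[-1.49904697e-03 -2.01662804e-04  2.08314689e-01]
top [ 0.5196443  -0.28737874] -100.68836996717091 1121
[-0.00258252 -0.00137904  0.20831214]
```

Tamper is upright and centred on the mat. Now the stem grasp.

Emit:
move_arm(
  steps=[
    [[-0.002,-0.001,0.05],0],
    [[-0.002,-0.001,0.1],0],
    [[-0.002,-0.001,0.15],0],
    [[-0.002,-0.001,0.185],0],
    [[-0.002,-0.001,0.202],0],
    [[-0.002,-0.001,0.208],0],
    [[-0.002,-0.001,0.208],0],
    [[-0.002,-0.001,0.208],0],
  ],
)

```text
time_s: 20.8
tool_pos: [0.4988, -0.401, 0.0178]
tool_rot: [179.9, 0.0, 79.3]
force: [0.4, 0.8, 0.0]
grip_width: 0.0871
```

Emit:
move_arm(
  steps=[
    [[0,0,0],0],
    [[0,0,0],0],
    [[0,0,0],0],
    [[0,0,0],0],
    [[0,0,0],0],
    [[0,0,0],0],
    [[0,0,0],0],
    [[0,0,0],0],
    [[0,0,0],0],
    [[0,0,0],0],
  ],
  hand=1,
  squeeze=6,
)

```text
time_s: 22.05
tool_pos: [0.4982, -0.401, 0.017]
tool_rot: [179.9, 0.0, 79.3]
force: [-0.0, -0.4, 3.3]
grip_width: 0.0016
```

```bash
python3 - <<'E'
from cf import *
o=env.get_obs();T=rotm(o['tool_rot']); p=np.array(o['tool_pos']);print(o['grip_width'],o['force'])
im,d=env.read_camera('scene');print(lying('scene'))
im2,d2=env.read_camera('top')
a=cv2.resize(im[110:240,110:240],(400,400),interpolation=cv2.INTER_CUBIC);b=cv2.resize(im2[170:300,340:470],(400,400),interpolation=cv2.INTER_CUBIC)
cv2.imwrite('pics/s6.png',np.hstack([a,b])[...,::-1])
E
```

```text
0.0016466385211072912 [-0.0419438  -0.42258014  3.33580717]
(array([ 0.5215807 , -0.28766741]), np.float64(-101.21289155735325), 994)
```

View pics/s6.png

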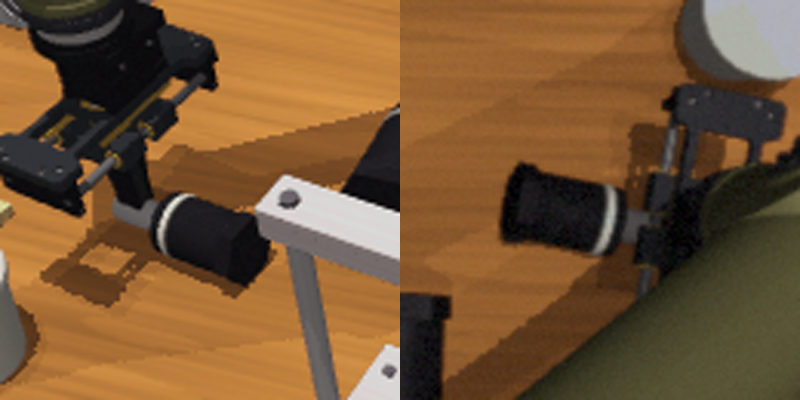

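The fingers shut just above the stem. My earlier profile scan also shows the fingertips about 20 mm behind the reported TCP, where the text says 8 mm ahead. So the real fingers sit about 28 mm higher than reported, which also explains the first slip at the handle's rounded top. I'll raise and measure the tips.

Emit:
move_arm(
  steps=[
    [[0,0,-0.03],0],
    [[0,0,-0.08],0],
    [[0,0,-0.12],0],
    [[0,0,-0.12],0],
    [[0,0,-0.12],0],
    [[0,0,-0.12],0],
    [[0,0,-0.12],0],
    [[0,0,-0.12],0],
    [[0,0,-0.12],0],
  ],
  hand=-1,
)

```text
time_s: 23.32
tool_pos: [0.4977, -0.4003, 0.136]
tool_rot: [-180.0, -0.0, 79.3]
force: [-0.3, 0.8, -0.7]
grip_width: 0.082
```

```bash
python3 - <<'E'
from cf import *
o=env.get_obs(); T=rotm(o['tool_rot']); p=np.array(o['tool_pos']);print(o['time_s'],p,o['grip_width'],o['force'])
for n in('scene','top'):
    im,d=env.read_camera(n); W=cloud(n,d); L=(W-p)@T
    Q=L[(abs(L[...,0])<.03)&(abs(abs(L[...,1])-.05)<.02)&(L[...,2]>-.1)&(W[...,2]>.075)]
    print(n,[(round(b,3),int(((Q[:,2]>b)&(Q[:,2]<=b+.005)).sum())) for b in np.arange(-.07,.045,.005)])
    print(lying(n))
E
```

```text
23.325 [ 0.4977393  -0.40026836  0.1360321 ] 0.08196936815533218 [-0.28217734  0.7543453  -0.73153216]
scene [(np.float64(-0.07), 31), (np.float64(-0.065), 32), (np.float64(-0.06), 27), (np.float64(-0.055), 33), (np.float64(-0.05), 30), (np.float64(-0.045), 26), (np.float64(-0.04), 39), (np.float64(-0.035), 28), (np.float64(-0.03), 29), (np.float64(-0.025), 14), (np.float64(-0.02), 0), (np.float64(-0.015), 0), (np.float64(-0.01), 0), (np.float64(-0.005), 0), (np.float64(0.0), 0), (np.float64(0.005), 0), (np.float64(0.01), 0), (np.float64(0.015), 0), (np.float64(0.02), 0), (np.float64(0.025), 0), (np.float64(0.03), 0), (np.float64(0.035), 0), (np.float64(0.04), 0)]
(array([ 0.52187321, -0.2872546 ]), np.float64(-102.06454258438605), 889)
top [(np.float64(-0.07), 10), (np.float64(-0.065), 5), (np.float64(-0.06), 1), (np.float64(-0.055), 1), (np.float64(-0.05), 2), (np.float64(-0.045), 1), (np.float64(-0.04), 1), (np.float64(-0.035), 3), (np.float64(-0.03), 5), (np.float64(-0.025), 1), (np.float64(-0.02), 0), (np.float64(-0.015), 0), (np.float64(-0.01), 0), (np.float64(-0.005), 0), (np.float64(0.0), 0), (np.float64(0.005), 0), (np.float64(0.01), 0), (np.float64(0.015), 0), (np.float64(0.02), 0), (np.float64(0.025), 0), (np.float64(0.03), 0), (np.float64(0.035), 0), (np.float64(0.04), 0)]
(array([ 0.52102053, -0.28808323]), np.float64(-102.46943307246258), 1124)
```

The tips are really 22 mm behind the reported TCP, a tool offset of about 30 mm. I'll redo the stem grasp with that correction.

Emit:
move_arm(
  steps=[
    [[0.004,-0.001,0.04],0.026],
    [[0.004,-0.001,0.08],0.026],
    [[0.004,-0.001,0.11],0.026],
    [[0.004,-0.001,0.13],0.026],
    [[0.004,-0.001,0.142],0.026],
    [[0.004,-0.001,0.148],0.026],
    [[0.004,-0.001,0.148],0.026],
    [[0.004,-0.001,0.148],0.026],
  ],
)

```text
time_s: 24.52
tool_pos: [0.4982, -0.3967, -0.0108]
tool_rot: [179.9, 0.0, 77.8]
force: [-0.2, -0.8, -0.0]
grip_width: 0.0872
```

Emit:
move_arm(
  steps=[
    [[0,0,0],0],
    [[0,0,0],0],
    [[0,0,0],0],
    [[0,0,0],0],
    [[0,0,0],0],
    [[0,0,0],0],
    [[0,0,0],0],
    [[0,0,0],0],
    [[0,0,0],0],
  ],
  hand=1,
  squeeze=6,
)

```text
time_s: 25.65
tool_pos: [0.4976, -0.3962, -0.0118]
tool_rot: [180.0, -0.0, 77.8]
force: [-0.0, 0.4, -0.1]
grip_width: 0.0258
```

Stem gripped (25.8 mm). Next I'll tip it up about the foot's edge along an arc, with a light grip so it pivots in the pads.

Emit:
move_arm(
  steps=[
    [[0.003,0,-0.0096],0],
    [[0.0064,0,-0.019],0],
    [[0.011,0,-0.028],0],
    [[0.016,0,-0.036],0],
    [[0.022,0,-0.0445],0],
    [[0.0285,0,-0.052],0],
    [[0.0355,0,-0.059],0],
    [[0.0435,0,-0.065],0],
    [[0.0515,0,-0.0705],0],
    [[0.0605,0,-0.0755],0],
    [[0.0695,0,-0.0795],0],
    [[0.079,0,-0.0825],0],
    [[0.0885,0,-0.085],0],
    [[0.0985,0,-0.0865],0],
    [[0.1085,0,-0.087],0],
    [[0.118,0,-0.087],0],
    [[0.128,0,-0.086],0],
    [[0.138,0,-0.084],0],
    [[0.138,0,-0.084],0],
    [[0.138,0,-0.084],0],
  ],
)

```text
time_s: 28.15
tool_pos: [0.5276, -0.2606, 0.0731]
tool_rot: [179.9, -0.1, 77.8]
force: [-0.7, 2.1, 4.8]
grip_width: 0.0262
```

```bash
python3 - <<'E'
from cf import *
o=env.get_obs(); T=rotm(o['tool_rot']); p=np.array(o['tool_pos']);print(o['time_s'],p,o['grip_width'],o['force'],o['wrist_torque'])
im,d=env.read_camera('scene');im2,d2=env.read_camera('top')
W=cloud('scene',d); X,Y,Z=np.moveaxis(W,-1,0)
for lo,hi in ((.003,.014),(.02,.04),(.04,.06),(.06,.08),(.09,.11)):
    m=(abs(X-p[0])<.06)&(abs(Y-p[1])<.06)&(Z>lo)&(Z<hi)
    P=W[m]; r=.013 if lo>.085 else .027
    if len(P)<8: print(lo,len(P)); continue
    f=least_squares(lambda q:np.hypot(P[:,0]-q[0],P[:,1]-q[1])-r,P[:,:2].mean(0)-[.02,0],loss='soft_l1',f_scale=.002); print(lo,f.x,len(P),np.abs(f.fun).mean())
a=cv2.resize(im[100:230,130:260],(400,400),interpolation=cv2.INTER_CUBIC);b=cv2.resize(im2[150:280,320:450],(400,400),interpolation=cv2.INTER_CUBIC)
cv2.imwrite('pics/s7.png',np.hstack([a,b])[...,::-1])
E
```

```text
28.15 [ 0.52763436 -0.26062766  0.07312237] 0.026167170304179723 [-0.69022041  2.06730944  4.79010426] [0.35705117 0.29777636 0.01197923]
0.003 [ 0.53696751 -0.2530299 ] 69 0.016355211374211816
0.02 [ 0.5309982  -0.24377105] 93 0.0011987487108739597
0.04 [ 0.53068853 -0.24747884] 81 0.0010131385319262786
0.06 [ 0.53006579 -0.25147783] 69 0.0008756965278964107
0.09 [ 0.53753725 -0.26441775] 28 0.001223370701263227
```

View pics/s7.png

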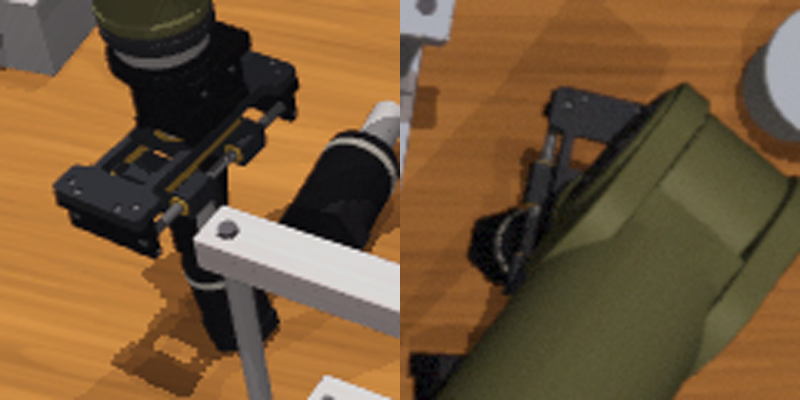

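About 11° of lean remains, since the foot slid a little. I'll move the stem another 21 mm over the foot.

Emit:
move_arm(
  steps=[
    [[0.004,0,-0.0005],0],
    [[0.008,0,-0.0005],0],
    [[0.012,0,-0.0005],0],
    [[0.016,0,-0.0005],0],
    [[0.02,0,-0.0005],0],
    [[0.023,0,-0.0005],0],
    [[0.023,0,-0.0005],0],
    [[0.023,0,-0.0005],0],
  ],
)

```text
time_s: 29.25
tool_pos: [0.5315, -0.2389, 0.0727]
tool_rot: [-180.0, -0.0, 77.8]
force: [-0.1, -0.2, -2.0]
grip_width: 0.0253
```

```bash
cat >> cf.py <<'E'
def upright(x0,y0,z0=0):
    im,d=env.read_camera('scene'); W=cloud('scene',d); X,Y,Z=np.moveaxis(W,-1,0); out=[]
    for lo,hi,r in ((.018,.035,.027),(.035,.055,.027),(.055,.08,.027),(.085,.105,.013),(.105,.132,.013)):
        P=W[(abs(X-x0)<r+.015)&(abs(Y-y0)<r+.015)&(Z>lo+z0)&(Z<hi+z0)]
        if len(P)<8: out.append((lo,len(P))); continue
        f=least_squares(lambda q:np.hypot(P[:,0]-q[0],P[:,1]-q[1])-r,P[:,:2].mean(0)-[.015,0],loss='soft_l1',f_scale=.002); out.append((lo,f.x.round(4).tolist(),len(P),round(np.abs(f.fun).mean(),4)))
    return out
E
python3 - <<'E'
from cf import *
o=env.get_obs(); p=np.array(o['tool_pos']);print(o['time_s'],p,o['grip_width'],o['force'])
for r in upright(.531,-.24): print(r)
E
```

```text
29.25 [ 0.53153575 -0.23887123  0.07271452] 0.025253830920517337 [-0.0612809  -0.19251684 -1.99020369]
(0.018, [0.5344, -0.2291], 78, np.float64(0.0012))
(0.035, [0.5337, -0.2308], 82, np.float64(0.0009))
(0.055, [0.5333, -0.2329], 78, np.float64(0.0009))
(0.085, 5)
(0.105, [0.5102, -0.2367], 12, np.float64(0.0011))
```

Emit:
move_arm(
  steps=[
    [[0.002,0,0.001],0],
    [[0.004,0,0.002],0],
    [[0.006,0,0.003],0],
    [[0.007,0,0.0035],0],
    [[0.007,0,0.0035],0],
  ],
)

```text
time_s: 29.92
tool_pos: [0.534, -0.2315, 0.0702]
tool_rot: [179.9, -0.1, 77.8]
force: [-0.7, 1.3, 6.2]
grip_width: 0.0257
```

```bash
python3 - <<'E'
from cf import *
o=env.get_obs(); p=np.array(o['tool_pos']);print(o['time_s'],p,o['grip_width'],o['force'])
for r in upright(.532,-.235): print(r)
E
```

```text
29.925 [ 0.53404144 -0.23145168  0.07024527] 0.02573677830153917 [-0.66892655  1.31436536  6.21800339]
(0.018, [0.5351, -0.2276], 69, np.float64(0.0008))
(0.035, [0.5349, -0.2279], 75, np.float64(0.0007))
(0.055, [0.535, -0.2283], 79, np.float64(0.0008))
(0.085, 3)
(0.105, [0.5139, -0.2297], 12, np.float64(0.0006))
```

Nearly vertical now (about 1°). Release, rise, and turn the hand to the station's yaw.

Emit:
move_arm(
  steps=[
    [[0,0,0],0],
    [[0,0,0],0],
    [[0,0,0],0],
    [[0,0,0],0],
    [[0,0,0],0],
    [[0,0,-0.02],0],
    [[0,0,-0.06],0],
    [[0,0,-0.1],0],
    [[0,0,-0.11],-0.18],
    [[0,0,-0.11],-1.635],
    [[0,0,-0.11],-1.635],
    [[0,0,-0.11],-1.635],
    [[0,0,-0.11],-1.635],
    [[0,0,-0.11],-1.635],
    [[0,0,-0.11],-1.635],
    [[0,0,-0.11],-1.635],
    [[0,0,-0.11],-1.635],
    [[0,0,-0.11],-1.635],
    [[0,0,-0.11],-1.635],
    [[0,0,-0.11],-1.635],
  ],
  hand=-1,
)

```text
time_s: 32.48
tool_pos: [0.5332, -0.232, 0.1795]
tool_rot: [-180.0, 0.0, 171.4]
force: [-0.8, -0.3, -0.5]
grip_width: 0.0865
```

```bash
python3 - <<'E'
from cf import *
o=env.get_obs(); T=rotm(o['tool_rot']); p=np.array(o['tool_pos']);print(o['time_s'],p,o['tool_rot'],o['grip_width'],o['force'],o['qpos'])
U=upright(.534,-.228)
for r in U: print(r)
g=np.r_[np.mean([r[1] for r in U if len(r)>2 and r[0]<.1],axis=0),.071]; print(g,(g-p)@T)
im,d=env.read_camera('scene')
W=cloud('scene',d); L=(W-p)@T; Q=L[(abs(L[...,0])<.03)&(abs(L[...,1])<.065)&(L[...,2]>-.07)&(L[...,2]<-.026)]
print('fingers',np.round(np.percentile(Q,[1,50,99],axis=0),4).tolist())
E
```

```text
32.475 [ 0.53317469 -0.23200553  0.17953608] [-1.79999091e+02  1.93126211e-02  1.71398422e+02] 0.0865158999992559 [-0.81726606 -0.34167469 -0.48186867] [-14.83098506  12.5058533   41.33967192  96.27747513  -8.54437083
  74.41517038 109.53470788]
(0.018, [0.5349, -0.227], 61, np.float64(0.0008))
(0.035, [0.5351, -0.2269], 73, np.float64(0.0006))
(0.055, [0.5354, -0.2267], 82, np.float64(0.0009))
(0.085, 0)
(0.105, 0)
[ 0.53513333 -0.22686667  0.071     ] [-0.00113145  0.00537573  0.10853638]
fingers [[-0.0133, -0.0551, -0.069], [-0.0086, -0.0435, -0.0478], [0.0093, 0.0566, -0.0267]]
```

The cartridge stands upright by itself at (0.535, −0.227). Regripping the stem, 5 mm off-centre so the neck stays clear of the beam.

Emit:
move_arm(
  steps=[
    [[0.004,0.0055,0.01],0],
    [[0.004,0.0055,0.03],0],
    [[0.004,0.0055,0.06],0],
    [[0.004,0.0055,0.085],0],
    [[0.004,0.0055,0.102],0],
    [[0.004,0.0055,0.1085],0],
    [[0.004,0.0055,0.1085],0],
    [[0.004,0.0055,0.1085],0],
  ],
)

```text
time_s: 33.58
tool_pos: [0.5307, -0.2262, 0.0717]
tool_rot: [-180.0, 0.1, 171.5]
force: [0.2, -0.1, 0.4]
grip_width: 0.0873
```

Emit:
move_arm(
  steps=[
    [[0,0,0],0],
    [[0,0,0],0],
    [[0,0,0],0],
    [[0,0,0],0],
    [[0,0,0],0],
    [[0,0,0],0],
    [[0,0,0],0],
    [[0,0,0],0],
    [[0,0,0],0],
    [[0,0,0],0],
  ],
  hand=1,
  squeeze=30,
)

```text
time_s: 34.83
tool_pos: [0.5299, -0.2259, 0.0707]
tool_rot: [180.0, -0.0, 171.5]
force: [-0.4, 0.1, -0.8]
grip_width: 0.0253
```

```bash
python3 - <<'E'
from cf import *
o=env.get_obs(); T=rotm(o['tool_rot']); p=np.array(o['tool_pos']);print(o['time_s'],p,o['tool_rot'],o['grip_width'],o['force'])
U=upright(.534,-.228)
for r in U: print(r)
g=np.r_[np.mean([r[1] for r in U if len(r)>2 and r[0]<.1],axis=0),.071]; print(g,(g-p)@T)
E
```

```text
34.825 [ 0.52994832 -0.2258521   0.07068815] [ 1.79992461e+02 -2.38270630e-03  1.71478415e+02] 0.025296622063699307 [-0.4003656   0.09165084 -0.79483478]
(0.018, [0.5352, -0.2272], 65, np.float64(0.0009))
(0.035, [0.5351, -0.2273], 81, np.float64(0.0009))
(0.055, [0.535, -0.227], 79, np.float64(0.0008))
(0.085, 0)
(0.105, 6)
[ 0.5351     -0.22716667  0.071     ] [-0.00528958 -0.00053662 -0.00031214]
```

Emit:
move_arm(
  steps=[
    [[0,0,-0.004],0],
    [[0,0,-0.012],0],
    [[0,0,-0.022],0],
    [[0,0.004,-0.03],0],
    [[0,0.016,-0.035],0],
    [[0.001,0.036,-0.035],0],
    [[0.002,0.06,-0.035],0],
    [[0.003,0.088,-0.035],0],
    [[0.003,0.116,-0.035],0],
    [[0.004,0.144,-0.035],0],
    [[0.005,0.17,-0.035],0],
    [[0.0055,0.19,-0.035],0],
    [[0.0055,0.202,-0.033],0],
    [[0.0055,0.208,-0.028],0],
    [[0.0055,0.2095,-0.023],0],
    [[0.0055,0.2095,-0.021],0],
    [[0.0055,0.2095,-0.021],0],
    [[0.0055,0.2095,-0.021],0],
  ],
)

```text
time_s: 37.12
tool_pos: [0.5557, -0.0185, 0.0919]
tool_rot: [-180.0, 0.0, 171.4]
force: [0.2, -0.3, -2.4]
grip_width: 0.0253
```

```bash
python3 - <<'E'
from cf import *
o=env.get_obs(); T=rotm(o['tool_rot']); p=np.array(o['tool_pos']);print(o['time_s'],p,o['tool_rot'],o['grip_width'],o['force'])
U=upright(p[0]+.005,p[1]-.001,.021)
for r in U: print(r)
im,d=env.read_camera('scene'); W=cloud('scene',d);X,Y,Z=np.moveaxis(W,-1,0); L=(W-p)@T
b=L[(abs(X-.68)<.1)&(abs(Y+.03)<.2)&(Z>.255)&(Z<.265)]
print('beam in tool',np.round(np.percentile(b,[1,99],axis=0),4).tolist(),'pad in tool',(np.array([.6545,-.0332,.016])-p)@T)
m=(np.hypot(X-p[0]-.005,Y-p[1])<.04)&(Z>.015)&(Z<.1); print('lowest',np.percentile(Z[m],[1,5]))
E
```

```text
37.125 [ 0.55565725 -0.01848093  0.09188389] [-1.79997287e+02  1.44000216e-02  1.71427058e+02] 0.025250991798476678 [ 0.16373055 -0.25709479 -2.43312571]
(0.018, [0.5607, -0.0197], 110, np.float64(0.0008))
(0.035, [0.5607, -0.0199], 116, np.float64(0.0007))
(0.055, [0.5606, -0.0195], 50, np.float64(0.0008))
(0.085, 1)
(0.105, [0.5613, -0.0187], 60, np.float64(0.0052))
beam in tool [[-0.1465, -0.131, -0.172], [-0.1118, 0.1336, -0.1635]] pad in tool [-0.09991344  0.00018331  0.075909  ]
lowest [0.0190174  0.02384276]
```

Cartridge hangs vertical, with margins as expected. Sliding in under the beam at pad clearance of about 2.5 mm.

Emit:
move_arm(
  steps=[
    [[-0.006,0,0.0015],0],
    [[-0.016,0,0.002],0],
    [[-0.028,0,0.002],0],
    [[-0.04,0,0.002],0],
    [[-0.052,0,0.002],0],
    [[-0.062,0,0.002],0],
    [[-0.07,0,0.002],0],
    [[-0.076,0,0.002],0],
    [[-0.08,0,0.002],0],
    [[-0.082,0,0.002],0],
    [[-0.082,0,0.002],0],
    [[-0.082,0,0.002],0],
  ],
)

```text
time_s: 38.72
tool_pos: [0.6365, -0.03, 0.0898]
tool_rot: [180.0, -0.0, 171.5]
force: [-0.9, 0.5, -2.4]
grip_width: 0.0254
```

```bash
python3 - <<'E'
from cf import *
o=env.get_obs(); T=rotm(o['tool_rot']); p=np.array(o['tool_pos']);print(o['time_s'],p,o['grip_width'],o['force'])
U=upright(p[0]+.005,p[1]-.001,.018)
xs=np.array([.989,-.1495]);ys=np.array([.1495,.989])
for r in U:
    if len(r)>2: q=np.array(r[1])-[.6545,-.0332]; print(r,'st',q@xs,q@ys)
E
```

```text
38.725 [ 0.63651452 -0.02998358  0.08982778] 0.025439845652904386 [-0.85233098  0.4717678  -2.3870882 ]
(0.018, [0.6414, -0.0313], 114, np.float64(0.0008)) st -0.01323995 -7.935000000000113e-05
(0.035, [0.6413, -0.0313], 139, np.float64(0.0006)) st -0.013338849999999989 -9.429999999999951e-05
(0.055, [0.6415, -0.0313], 183, np.float64(0.0007)) st -0.01314105000000001 -6.440000000000274e-05
(0.085, [0.6424, -0.0304], 142, np.float64(0.0048)) st -0.012385499999999999 0.0009602500000000005
(0.105, [0.6421, -0.0312], 184, np.float64(0.0033)) st -0.012562599999999967 0.00012420000000000687
```

Right over the pad. Lowering slowly until contact.

Emit:
move_arm(
  steps=[
    [[0,0,0.0007],0],
    [[0,0,0.0014],0],
    [[0,0,0.002],0],
    [[0,0,0.0025],0],
    [[0,0,0.003],0],
    [[0,0,0.003],0],
    [[0,0,0.003],0],
  ],
)

```text
time_s: 39.65
tool_pos: [0.6367, -0.0301, 0.0868]
tool_rot: [180.0, 0.0, 171.5]
force: [0.1, -0.5, -2.1]
grip_width: 0.0253
```

Emit:
move_arm(
  steps=[
    [[0,0,0.0004],0],
    [[0,0,0.0008],0],
    [[0,0,0.0012],0],
    [[0,0,0.0012],0],
  ],
)

```text
time_s: 40.15
tool_pos: [0.637, -0.0301, 0.0867]
tool_rot: [180.0, 0.0, 171.5]
force: [-1.6, 0.1, 6.5]
grip_width: 0.0252
```

Contact made gently. Opening, then backing straight out and up.

Emit:
move_arm(
  steps=[
    [[0,0,-0.0007],0],
    [[0,0,-0.0007],0],
    [[0,0,-0.0007],0],
    [[0,0,-0.0007],0],
    [[0,0,-0.0007],0],
    [[0,0,-0.0007],0],
    [[0,0,-0.0007],0],
    [[0.006,0,-0.0007],0],
    [[0.018,0,-0.001],0],
    [[0.035,0,-0.001],0],
    [[0.055,0,-0.001],0],
    [[0.075,0,-0.001],0],
    [[0.095,0,-0.001],0],
    [[0.11,0,-0.001],0],
    [[0.12,0,-0.03],0],
    [[0.12,0,-0.08],0],
    [[0.12,0,-0.13],0],
    [[0.12,0,-0.16],0],
    [[0.12,0,-0.16],0],
  ],
  hand=-1,
)

```text
time_s: 42.52
tool_pos: [0.5193, -0.0123, 0.2482]
tool_rot: [179.9, 0.3, 171.5]
force: [0.4, -0.5, 0.2]
grip_width: 0.0872
```

```bash
python3 - <<'E'
from cf import *
o=env.get_obs(); print(o['time_s'],o['tool_pos'],o['grip_width'],o['force'])
xs=np.array([.989,-.1495]);ys=np.array([.1495,.989])
for r in upright(.6415,-.0313,.016):
    if len(r)>2: q=np.array(r[1])-[.6545,-.0332]; print(r,'st',q@xs,q@ys)
for a,b in ((.03,.05),(.05,.07),(.07,.09)): print(handle(a,b,.4832,.3433))
im,d=env.read_camera('scene');W=cloud('scene',d)
for q in ('jar','pail','batten'):
    r=env.cut_out('scene',q)[0];P=W[r['region']];P=P[~np.isnan(P[:,0])];print(q,r['conf'],np.median(P,0).round(3),np.round(np.percentile(P,[2,98],axis=0),3).tolist())
cv2.imwrite('pics/s8.png',im[...,::-1])
E
```

```text
42.525 [ 0.51925993 -0.01233035  0.24817528] 0.08718698192670782 [ 0.35887042 -0.47351324  0.22196137]
(0.018, [0.6415, -0.0314], 111, np.float64(0.0005)) st -0.013126100000000012 -0.0001632999999999987
(0.035, [0.6415, -0.0313], 134, np.float64(0.0006)) st -0.01314105000000001 -6.440000000000274e-05
(0.055, [0.6418, -0.0314], 188, np.float64(0.0008)) st -0.012829399999999935 -0.00011844999999998708
(0.085, [0.6419, -0.0315], 76, np.float64(0.0012)) st -0.012715549999999945 -0.00020239999999999153
(0.105, [0.6417, -0.0312], 109, np.float64(0.0006)) st -0.012958199999999923 6.440000000001334e-05
(array([0.4834363 , 0.34280924]), 74, np.float64(0.0006768273181388157))
(array([0.4836528 , 0.34302219]), 82, np.float64(0.0008078358464683804))
(array([0.48333859, 0.34290838]), 86, np.float64(0.0007490057766613106))
jar 0.92 [0.701 0.293 0.076] [[0.658, 0.264, 0.009], [0.717, 0.326, 0.088]]
pail 0.88 [ 0.676 -0.452  0.089] [[0.62, -0.512, 0.007], [0.709, -0.421, 0.093]]
batten 0.84 [ 0.402 -0.019  0.023] [[0.337, -0.036, 0.01], [0.46, -0.003, 0.026]]
```

View pics/s8.png

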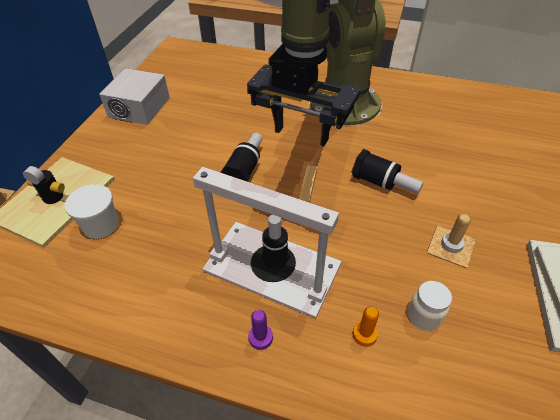

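The cartridge stands upright on the pad at (274,250), and the tamper stands on the mat at (455,238). Jar, pail and batten haven't moved, and the robot is clear.

```bash
python3 -c "
from cell import env
print(env.sign_off())"
```

```text
the job is handed in; nothing more can be done
None
```

The tamper now stands upright on the cork mat, and the cartridge stands upright on its foot on the round pad under the beam. I handed the job in at about 42.5 s, with the arm clear of everything.

**Last checks, after backing off:**
- **Cartridge:** it sits 13 mm towards the robot from the pad's centre, so its 31 mm corners stay within the 50 mm pad. The axis is vertical to within about 1 mm over its height, and the set-down force was about 6.5 N.
- **Tamper:** it is upright and centred on the mat to about 1 mm.
- **Bystanders:** the jar, pail and batten are where they started, to within measurement error.
- **Frame:** every clearance I worked out was positive and I saw no contact force from it. I did not measure contact with the frame directly.

**What went wrong:**
- **Tamper dropped once:** the first grip slipped while I was backing out of the station. It landed standing on the bench just in front, and at my next look it was upright; I did not see the drop itself. I regripped it lower and carried it to the mat.
- **Missed stem grasp:** the first try closed on the top of the stem with about 3 N and turned the cartridge by a degree or two.
- **Cause:** the camera showed the fingertips about 30 mm higher than the text says. I corrected for this afterwards.
- **Cartridge slid:** the foot slipped a few centimetres while I tipped it up, which needed two small corrections before I regripped it.

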